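Slide a glazed test tile round the drip rail to the drain stop

ROBOT

A 7-joint arm with a two-finger parallel gripper is mounted at the origin on the work surface; the furniture and walls round the work are solid. World frame = base frame: x ahead of the robot, y to its left, z up, the work surface at z = 0. Lengths are in m, angles in rad, forces in N, time in s.
With the tool pointing down it reaches from about 0.425 to 0.925 m from the base axis. Payload 6.8 kg.
Tool frame: the origin (TCP) lies on the front face of the gripper's body, between the roots of the fingers; the fingertips stand 73 mm ahead of it and the grasp point (between the pads) lies 54 mm ahead of it (env.nose_length is the distance from the TCP to the fingertips, in m); z points along the fingers, y is the direction in which the jaws open and shut (so a half turn about z gives the same grasp; the last joint's range is limited). The gripper opens to 85 mm and grips with 20 to 120 N. Pads are 22 mm wide; open, the fingers measure 114 mm over their backs; the gripper's body (76 mm by 85 mm) begins 54 mm behind the grasp point. The pads swing forward as they close: fully open they stand 13 mm farther back than shut.
Start: joints at [-1.35, 0.477, 0.022, 1.555, -0.011, 1.109, -0.083], TCP at [0.218, 0.639, 0.304] pointing down, gripper open.
Joint ranges: [-2.96, 2.96], [-0.34, 2.1], [-1.41, 1.46], [0.24, 2.44], [-1.37, 4.51], [0.17, 1.92], [-2.96, 2.96]. Speed limits (rad/s): [2.39, 2.39, 3.14, 3.14, 3.14, 3.14, 3.14].

INTERFACE

Orientations are given as a unit quaternion [w, x, y, z].
In Python, from cell import env, kin, camera, calibration, job gives the robot as it stands. The module is installed in compiled form; this text tells all that it offers. Calls block until the motion is done:
- env.reach(position, orientation): joint-space move of the TCP to a pose.
- env.movel(position, velocity=0.15, rot=None, stop_force=None): straight line of the TCP; rot=None keeps the orientation; velocity is the mean speed in m/s. With stop_force (N) it stops when the force on the tool has changed by that much, and returns True; else False.
- env.goto_joints(angles): joint-space move.
- env.grip(opening, f_grip=None): finger opening in m; f_grip is the grip in N (None keeps the last); returns when the fingers have stopped.
- env.dwell(seconds).
- kin.inverse_kinematics(position, orientation): joint angles nearest the present ones, or None.
- env.get_state(): the state.
- camera(name): name is "scene" or "top" or "wrist"; returns (picture, depth): 400x640x3 uint8, blue, green, red; 400x640 float32, m along the optical axis (not along the pixel's ray), 0 where there is no reading.
- calibration(name): a dict with "fx", "fy", "cx", "cy" (pixels), "k1" (the pictures are not rectified: a ray, as slopes to the right and down, at radius r is drawn at 1 + k1 r^2 times it, then the intrinsics apply), "rvec" (rotation vector, rad) and "tvec" (3), from world to camera coordinates, as OpenCV has them. Camera axes: x right, y down, z forward; pixel columns grow to the right and rows downward; lengths in m; the calibration is good to about 2 mm. A picture is of the moment at which its call begins: read the wrist's pose just before it. calibration takes no time and is no camera call; for the wrist camera it gives the pose at the moment of the call.
A pose or a line that the arm cannot do raises env.PlanningError and nothing moves.
- job.job_done(): hands the job in, once; it reports no verdict.
The state is a dict: "time": time; "qpos": joint angles; "joint_velocities": joint speeds; "joint_torque": joint torques, N m; "tcp_pos": TCP position; "orientation": TCP orientation; "force": force on the tool from outside, world axes, zero at the start; "torque": the same for the moment, N m; "opening": finger opening in m.
Only numpy, scipy, OpenCV 4.12 (cv2) and the standard library are available. Lean on these libraries where they do the work, as an engineer would, in place of code of your own. Each camera call takes 0.05 s, during which the arm holds its last target.

TASK

A freshly glazed test tile hangs from its carrier at the jar end of the bent drip rail. Take the carrier by its orange tab, slide it along the rod round both bends and on past the brass spring catch until it is fully home against the stop over the lid, then let go so that it hangs there with the catch closed behind it. The rod is bent by hand, so feel your way and never force the carrier, and leave the slip jar and the lid where they stand.

Things in the scene. Friction and masses are not known exactly. Their poses are not given: they have to be found in the camera images.
- tab (a point): Middle of the carrier's orange thumb tab, where it is gripped: upright block 14 x 14 mm, 46 mm tall, 20 mm of it above this point. x along the rod in the direction of travel, y across it, z up. Close the fingers across the rod (y) on the ribbed sides; keep the fingertips 17 mm or more above the rod's axis, clear of the ring.
- ring (a point): Centre of the carrier's white plastic ring, 40 mm below tab: outside 32 mm, 8 mm long, bore 14 mm on the 10 mm rod (2 mm play all round). Hanging free it is 2 mm below the rod's axis: lift it 2 mm to centre it. A clip below holds a teal star tile, 63 mm wide across the rod, lowest point 105 mm below here. Axes as tab. Carrier and tile weigh about 0.1 kg.
- rail: Steel drip rail: a level rod, axis 170 mm above the table, on a grey foot and post at each end. Origin on the table under the jar-end post; x along the first run in the direction of travel, y left, z up. As drawn: 100 mm straight from that post, 65 deg left bend of 28 mm axis radius, 75 mm straight, 65 deg right bend of 28 mm radius, 85 mm straight to the stop's face.
- rod_start (a point): Rod axis over the jar-end post, axes as rail. The rod is bent by hand: either straight before a bend may be 17 mm longer or shorter than drawn, either bend may begin with a kink of up to 0.1 rad either way (turning all that follows), the stop is clamped up to 12 mm off. Only seat is measured: feel for the bends. In the rules rail and run1 are the first run; then corner1, run2, run2b, corner2, run3.
- seat (a point): Where ring is when the carrier hangs fully home: 4 mm before the stop's rubber face and 2 mm below the rod's axis. x along the last run in the direction of travel, y left, z up. The stop is a dark collar, 24 mm wide, on the last run. The carrier may press on the rod, stop and catch with at most 18 N (25 N on the first run, while it is gripped); sliding needs under 2 N.
- catch (a joint): Brass leaf catch at the right side of the last run (facing along the travel), hinged on the stop, level with the rod, 14 mm high. Its lip begins 37 mm before the stop's face; its hump, 13 mm before it, stands 5.5 mm into the ring's way. Value 0 closed, 0.06 to 0.15 rad as the ring passes the hump with a push of 3 to 8 N; a spring closes it behind the seated ring.
- slip_jar: White open tub of red slip, 124 mm wide, 104 mm tall, on the table beside the jar end of the rail; origin at the centre of its underside. To be left alone.
- jar_lid: Upturned round lid, blue rim, red-brown inside, 130 mm wide, 18 mm tall, on the table under the stop to catch drips; origin at the centre of its underside. To be left alone.
There are look-alikes about, which are no part of the job. There is more than one size of the part that bears tab; the job needs the smaller.

How it is judged:
By the outcome, as a careful person would: the job done as asked, in the order asked, and still so for the second after the job is handed in, with the robot touching nothing.
It also fails if it takes over 69 s, if anything falls off the work surface, if the arm or the gripper's body presses on something with over 40 N, if the wrist force passes 120 N, or if a joint passes its speed limit or range.

## Working session

There is one attempt and no reset: what is moved stays moved. The work goes in short steps, each a Python script; the robot and the scene stay as the last script left them, time stands still between calls to the robot, and variables do not carry over. Pictures are saved under pics/ and viewed, and the job is handed in when it is done.

```bash
mkdir -p pics; ls; python3 - <<'E'
from cell import env,camera,calibration
import cv2,numpy as np
s=env.get_state();print(s)
for n in("scene","top","wrist"):
    c=calibration(n);print(n,c)
    p,d=camera(n);cv2.imwrite(f"pics/{n}0.png",p);np.save(f"pics/{n}0.npy",d)
E
```

```text
pics
{'time': 0.0, 'qpos': array([-1.35012052,  0.47781642,  0.02232096,  1.55647048, -0.01148419,
        1.1093426 , -0.08310598]), 'joint_velocities': array([-1.56829095e-03,  5.38884664e-05, -4.29768263e-04, -1.27945446e-03,
        3.17506414e-04, -9.63303145e-04, -1.31864724e-03]), 'joint_torque': array([ 2.82457449e-04, -5.96456838e+01,  1.60749838e+00, -2.81199753e+01,
        1.23120222e-02,  9.32687894e-03, -1.47738871e-05]), 'tcp_pos': array([0.2177916 , 0.63839182, 0.30290628]), 'orientation': array([-8.23350128e-05,  1.63629130e-01,  9.86521463e-01, -9.50855516e-04]), 'force': array([-0.59184047, -0.10324255, -0.54530166]), 'torque': array([-0.01944326, -0.00733027, -0.01674674]), 'opening': 0.08541510074170253}
scene {'fx': 379.0334092886448, 'fy': 379.0334092886448, 'cx': 319.86062111576166, 'cy': 200.77260571267803, 'k1': 0.023390808625905524, 'rvec': array([ 2.24730588, -0.86806042,  0.33771405]), 'tvec': array([-0.27815142,  0.4848148 ,  0.67169872])}
top {'fx': 421.68578701500996, 'fy': 421.68578701500996, 'cx': 321.2140206979632, 'cy': 203.5290831099662, 'k1': -0.04919028736107158, 'rvec': array([ 2.12252314, -2.1058234 ,  0.20451229]), 'tvec': array([0.2119357 , 0.60456757, 1.16685755])}
wrist {'fx': 276.79996323185657, 'fy': 276.79996323185657, 'cx': 321.044681789583, 'cy': 205.1170837402893, 'k1': 0.005547830424582903, 'rvec': array([-2.36200503, -1.69044224, -0.23761386]), 'tvec': array([-0.67545596, -0.03764261,  0.37872919])}
```

View pics/scene0.png

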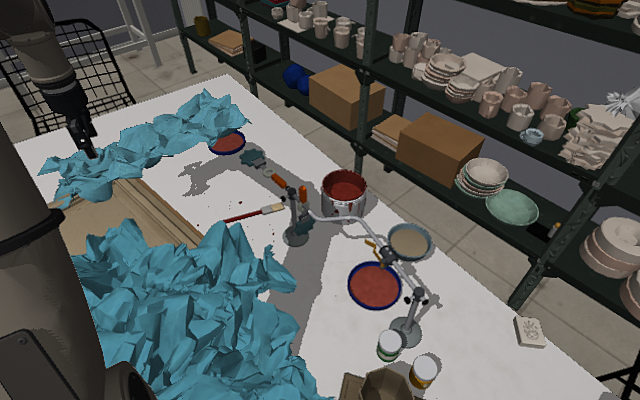

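View pics/top0.png

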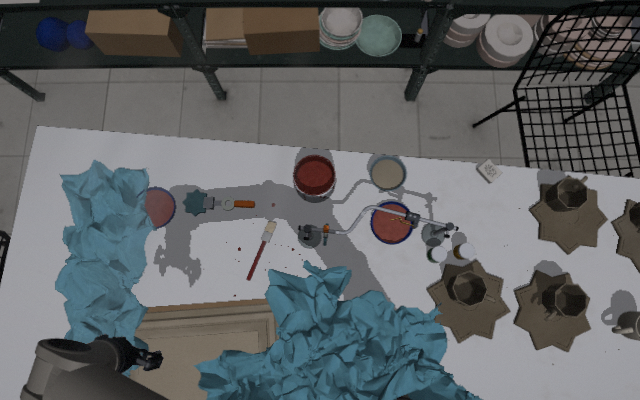

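View pics/wrist0.png

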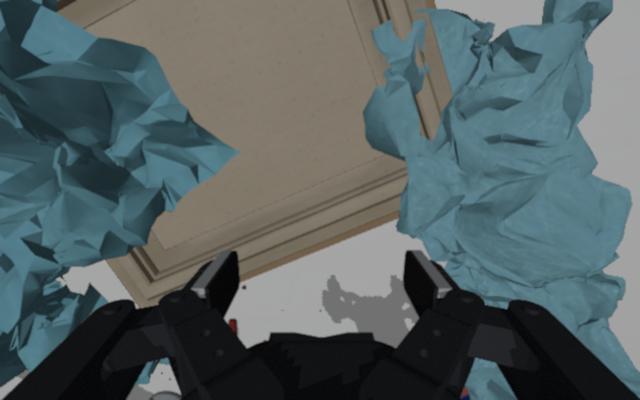

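```bash
cat > h.py <<'E'
import numpy as np,cv2
from scipy.spatial.transform import Rotation as R
def pix2ray(c,u,v):
    K=np.array([[c['fx'],0,c['cx']],[0,c['fy'],c['cy']],[0,0,1]])
    p=cv2.undistortPoints(np.array([[[u,v]]],float),K,np.array([c['k1'],0,0,0,0.]))[0,0]
    Rm=R.from_rotvec(c['rvec']).as_matrix()
    return -Rm.T@c['tvec'], Rm.T@np.array([p[0],p[1],1.])
def onz(c,u,v,z):
    o,d=pix2ray(c,u,v);return o+d*(z-o[2])/d[2]
def atd(c,u,v,dep):
    o,d=pix2ray(c,u,v);return o+d*dep
def proj(c,P):
    K=np.array([[c['fx'],0,c['cx']],[0,c['fy'],c['cy']],[0,0,1]])
    return cv2.projectPoints(np.array(P,float).reshape(-1,3),c['rvec'],c['tvec'],K,np.array([c['k1'],0,0,0,0.]))[0][:,0]
def tri(c1,uv1,c2,uv2):
    o1,d1=pix2ray(c1,*uv1);o2,d2=pix2ray(c2,*uv2)
    s=np.linalg.lstsq(np.c_[d1,-d2],o2-o1,rcond=None)[0]
    a=o1+s[0]*d1;b=o2+s[1]*d2
    return (a+b)/2,np.linalg.norm(a-b)
E
python3 - <<'E'
import cv2,numpy as np
from cell import calibration
from h import *
p=cv2.imread("pics/top0.png");cv2.imwrite("pics/top0c.png",cv2.resize(p[165:275,280:480],None,fx=4,fy=4,interpolation=cv2.INTER_CUBIC))
p=cv2.imread("pics/scene0.png");cv2.imwrite("pics/scene0c.png",cv2.resize(p[130:360,230:450],None,fx=2.6,fy=2.6,interpolation=cv2.INTER_CUBIC)) 
cv2.imwrite("pics/scene0d.png",cv2.resize(p[140:250,230:350],None,fx=5,fy=5,interpolation=cv2.INTER_CUBIC)) 
c=calibration("top");d=np.load("pics/top0.npy")
for u,v in [(308,232),(325,228),(413,216),(452,229),(391,222),(315,175),(245,204),(385,60),(320,360)]:
    print(u,v,d[v,u],atd(c,u,v,d[v,u]).round(3),onz(c,u,v,.17).round(3))
E
```

```text
308 232 1.0999624 [0.505 0.25  0.172] [0.505 0.25  0.17 ]
325 228 1.0468491 [0.508 0.206 0.226] [0.516 0.205 0.17 ]
413 216 1.0944422 [ 0.547 -0.023  0.184] [ 0.549 -0.026  0.17 ]
452 229 1.0935344 [ 0.514 -0.126  0.178] [ 0.515 -0.128  0.17 ]
391 222 1.2777138 [ 0.56   0.005 -0.   ] [0.533 0.032 0.17 ]
315 175 1.2482766 [0.69  0.236 0.057] [0.659 0.233 0.17 ]
245 204 1.2737803 [0.609 0.448 0.017] [0.578 0.418 0.17 ]
385 60 1.7812806 [ 1.313 -0.046 -0.363] [1.001 0.037 0.17 ]
320 360 1.0623208 [0.181 0.216 0.145] [0.185 0.216 0.17 ]
```

View pics/top0c.png

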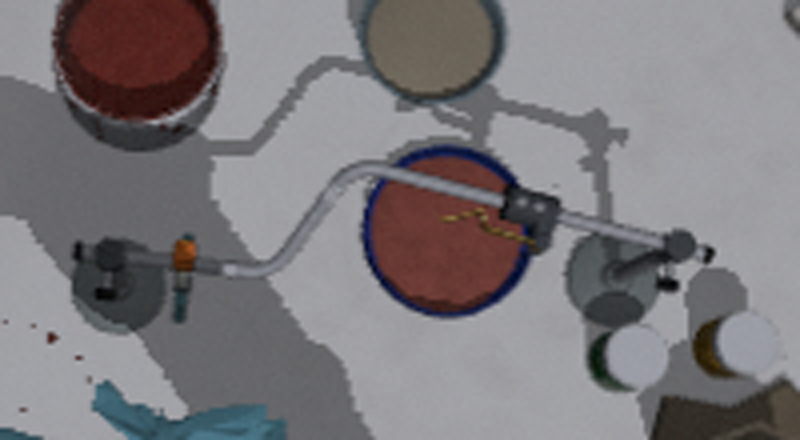

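View pics/scene0c.png

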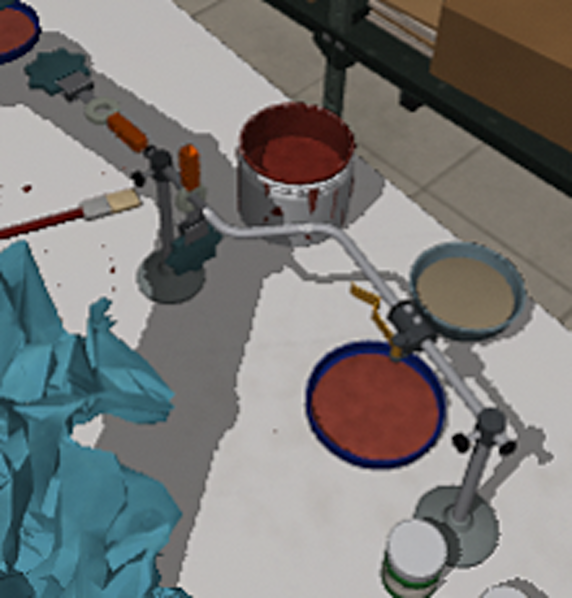

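View pics/scene0d.png

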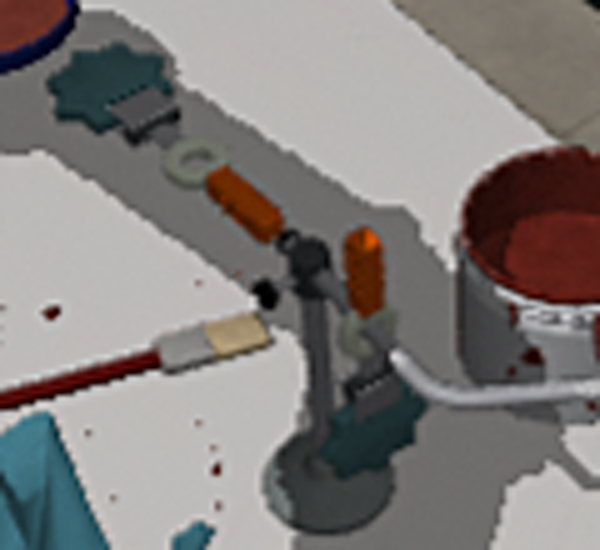

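```bash
python3 - <<'E'
from cell import env,camera,calibration,kin
import numpy as np
from h import *
s=env.get_state();c=calibration("wrist");q=s['orientation']
T=R.from_quat(q[[1,2,3,0]]);Rm=R.from_rotvec(c['rvec']).as_matrix()
print(T.as_matrix().round(3));print("cam in tool",T.inv().apply(-Rm.T@c['tvec']-s['tcp_pos']).round(3));print((T.inv().as_matrix()@Rm.T).round(3))
# tool orient with tool y = world +-x
def quat(yaw): # x-axis of tool along yaw, z down
    x=np.array([np.cos(yaw),np.sin(yaw),0]);z=np.array([0,0,-1.]);y=np.cross(z,x)
    p=R.from_matrix(np.c_[x,y,z]).as_quat();return p[[3,0,1,2]]
for yaw in (-90,-25,90,155):
  for p in ([.5,.2,.265],[.53,.1,.265],[.55,-.02,.265],[.52,.1,.42]):
    j=kin.inverse_kinematics(p,quat(np.radians(yaw)));print(yaw,p,None if j is None else np.round(j,2))
E
```

```text
[[-0.946  0.323 -0.   ]
 [ 0.323  0.946 -0.001]
 [-0.    -0.001 -1.   ]]
cam in tool [ 0.069  0.001 -0.071]
[[ 0.    -0.961 -0.276]
 [ 1.    -0.     0.001]
 [-0.001 -0.276  0.961]]
-90 [0.5, 0.2, 0.265] [-0.4   0.3  -0.11  1.92  0.04  0.93  2.61]
-90 [0.53, 0.1, 0.265] [-0.31  0.3   0.01  1.92 -0.01  0.92  2.84]
-90 [0.55, -0.02, 0.265] [-0.96  0.66  1.28  1.95 -0.72  1.1  -2.51]
-90 [0.52, 0.1, 0.42] [-0.47  0.14  0.18  1.76 -0.03  1.25  2.86]
-25 [0.5, 0.2, 0.265] [-1.39  0.63  1.28  1.97 -0.7   1.08 -1.8 ]
-25 [0.53, 0.1, 0.265] [-1.2   0.64  1.28  1.97 -0.7   1.08 -1.61]
-25 [0.55, -0.02, 0.265] [-0.96  0.66  1.28  1.95 -0.72  1.1  -1.37]
-25 [0.52, 0.1, 0.42] [-1.34  0.31  1.31  1.8  -0.31  1.27 -1.96]
90 [0.5, 0.2, 0.265] [-0.89  0.32  0.48  1.95 -0.18  0.92 -0.32]
90 [0.53, 0.1, 0.265] [-0.75  0.33  0.55  1.95 -0.21  0.92 -0.09]
90 [0.55, -0.02, 0.265] [-0.62  0.37  0.69  1.93 -0.29  0.94  0.21]
90 [0.52, 0.1, 0.42] [-0.83  0.14  0.6   1.78 -0.09  1.24 -0.21]
155 [0.5, 0.2, 0.265] [-0.73  0.3   0.29  1.94 -0.11  0.92  0.74]
155 [0.53, 0.1, 0.265] [-0.63  0.31  0.4   1.94 -0.15  0.92  0.98]
155 [0.55, -0.02, 0.265] [-0.53  0.35  0.57  1.93 -0.23  0.93  1.28]
155 [0.52, 0.1, 0.42] [-0.73  0.14  0.48  1.77 -0.07  1.25  0.9 ]
```

```bash
python3 - <<'E'
from cell import env,camera,calibration,kin
import numpy as np,cv2
from h import *
c=calibration("top");d=np.load("pics/top0.npy")
m=0
for v in range(200,400,4):
  for u in range(180,480,4):
    if d[v,u]>0:
      P=atd(c,u,v,d[v,u])
      if P[2]>m: m=P[2];b=(u,v,P)
print(m,b)
env.reach([.42,.08,.39],[0,0,1,0])
s=env.get_state();print(s['time'],s['tcp_pos'],s['orientation'])
cw=calibration("wrist");p,dd=camera("wrist")
np.savez("pics/w1.npz",p=p,d=dd,**cw);cv2.imwrite("pics/w1.png",p)
E
```

```text
0.22951973759964028 (324, 228, array([0.50717316, 0.20813421, 0.22951974]))
2.3 [0.42012803 0.08086962 0.38998574] [ 5.23032326e-05 -6.48430499e-04  9.99999785e-01 -7.77436880e-05]
```

View pics/w1.png

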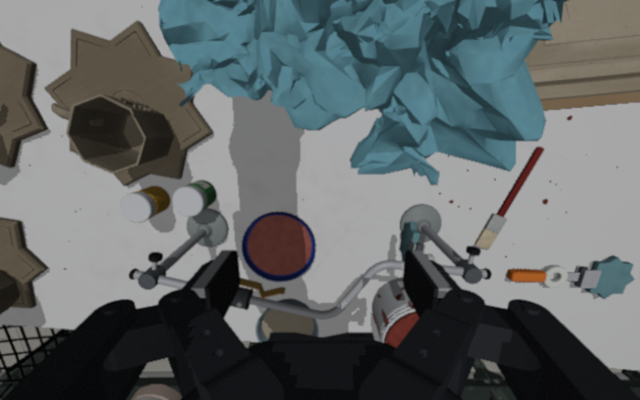

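```bash
python3 - <<'E'
from cell import env,camera,calibration,kin
import numpy as np,cv2
from h import *
env.reach([.62,.07,.37],[0,0,1,0])
s=env.get_state();print(s['time'],s['tcp_pos'],s['force'])
cw=calibration("wrist");p,dd=camera("wrist")
np.savez("pics/w2.npz",p=p,d=dd,**cw);cv2.imwrite("pics/w2.png",p)
E
```

```text
3.1667 [0.61917643 0.0702723  0.36972917] [-0.27724571 -0.91495515  0.26999615]
```

View pics/w2.png

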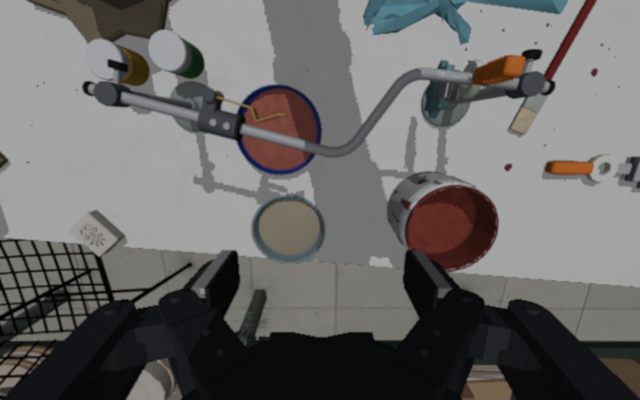

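```bash
python3 - <<'E'
import numpy as np,cv2
from h import *
w=dict(np.load("pics/w2.npz"));p=w['p'];d=w['d']
v,u=np.mgrid[0:220,60:560];dep=d[v,u]
K=np.array([[w['fx'],0,w['cx']],[0,w['fy'],w['cy']],[0,0,1]])
n=cv2.undistortPoints(np.stack([u.ravel(),v.ravel()],1).astype(float)[:,None],K,np.array([float(w['k1']),0,0,0,0]))[:,0]
Rm=R.from_rotvec(w['rvec']).as_matrix()
C=np.c_[n,np.ones(len(n))]*dep.ravel()[:,None]
P=(C-w['tvec'])@Rm; 
ok=(dep.ravel()>0)&(P[:,2]>.155)&(P[:,2]<.24)
Q=P[ok];col=p[v,u].reshape(-1,3)[ok]
np.savez("pics/cloud.npz",Q=Q,col=col)
# raster in world
img=np.full((220,880,3),255,np.uint8)
S=2000 # px/m
for q,cc in zip(Q,col):
    a=int((.27-q[1])*S);b=int((.60-q[0])*S)
    if 0<=a<879 and 0<=b<219: img[b:b+2,a:a+2]=cc
img=img[:,:800]
cv2.imwrite("pics/w2top.png",cv2.resize(img,None,fx=1,fy=1))
cv2.imwrite("pics/w2c.png",cv2.resize(p[40:190,70:270],None,fx=4,fy=4,interpolation=cv2.INTER_CUBIC))
cv2.imwrite("pics/w2d.png",cv2.resize(p[30:160,400:570],None,fx=4.5,fy=4.5,interpolation=cv2.INTER_CUBIC))
E
```

```text
(no output)
```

View pics/w2top.png

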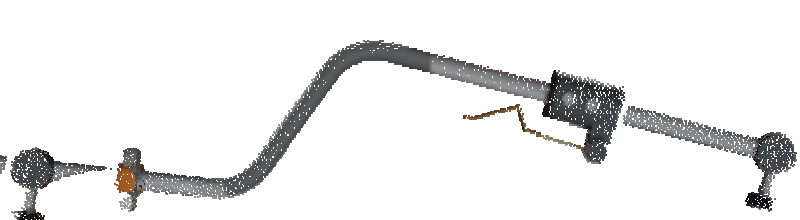

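View pics/w2c.png

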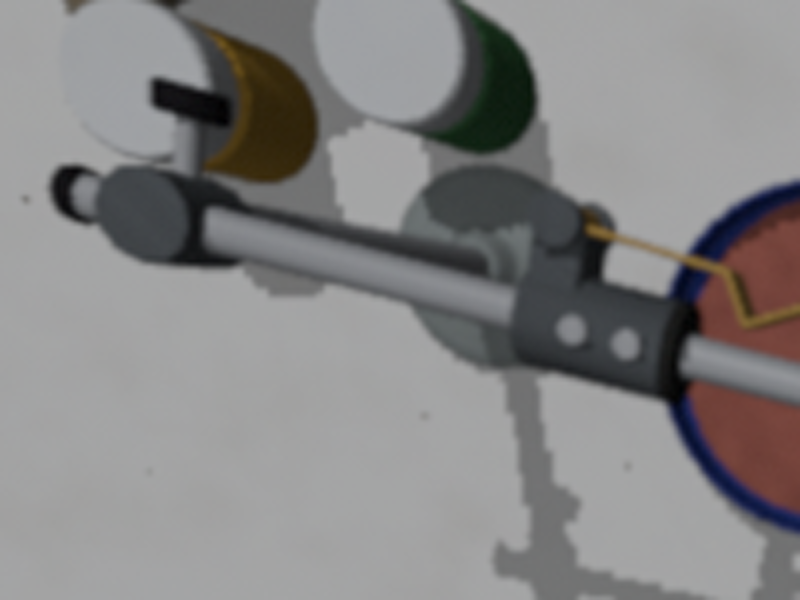

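View pics/w2d.png

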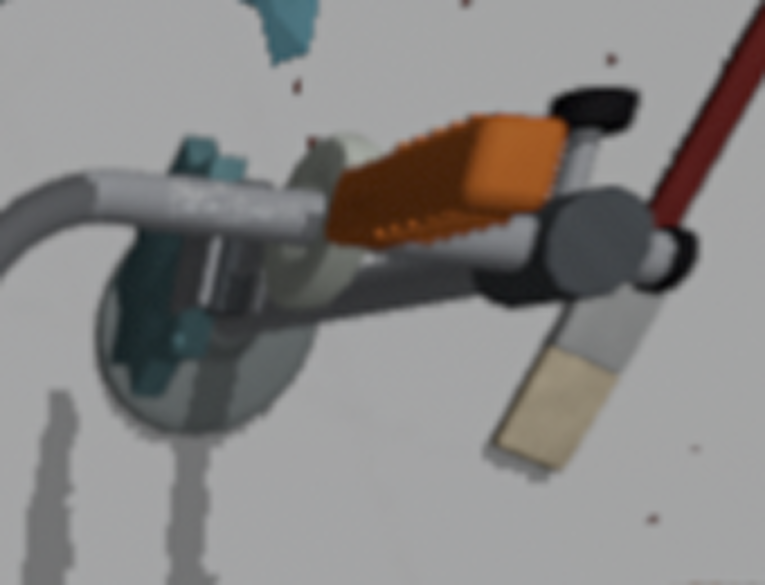

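```bash
cat > fit.py <<'E'
import numpy as np,cv2
from h import *
from scipy.optimize import least_squares
z=np.load("pics/cloud.npz");Q=z['Q'];col=z['col'].astype(int)
def fl(a,b,zr=(.160,.182)):
    # cylinder r=5mm through region around guess segment a->b (xy)
    a=np.array(a);b=np.array(b);d=(b-a)/np.linalg.norm(b-a);n=np.array([-d[1],d[0]])
    s=(Q[:,:2]-a)@d;t=(Q[:,:2]-a)@n
    m=(s>0)&(s<np.linalg.norm(b-a))&(abs(t)<.009)&(Q[:,2]>zr[0])&(Q[:,2]<zr[1])
    S,Tt,Z=s[m],t[m],Q[m,2]
    f=lambda p:np.hypot(Tt-p[0]-p[1]*S,Z-p[2])-.005
    r=least_squares(f,[0,0,.17],loss='soft_l1',f_scale=.0007)
    d2=d+n*r.x[1];d2/=np.linalg.norm(d2)
    print("n",m.sum(),"rms",np.sqrt(np.mean(r.fun**2)).round(5),"z",r.x[2].round(4),"head",np.degrees(np.arctan2(d2[1],d2[0])).round(2),"p0",(a+n*r.x[0]).round(4), "edges t",np.percentile(Tt-r.x[0]-r.x[1]*S,[1,99]).round(4))
    return a+n*r.x[0],d2
w=lambda a,b:(.60-b/2000,.27-a/2000)
l1=fl(w(150,180),w(215,187)); l2=fl(w(275,155),w(325,78)); l3=fl(w(415,58),w(540,91)); l4=fl(w(635,118),w(740,145));
def corner(la,lb,sgn):
    (pa,da),(pb,db)=la,lb
    ha,hb=[np.arctan2(d[1],d[0]) for d in (da,db)]
    k=hb-ha-sgn*np.radians(65)
    # start S=pa+da*s ; arc begins heading ha+k, ends heading hb
    h0=ha+k;c=lambda h:sgn*np.array([-np.sin(h),np.cos(h)])*.028
    off=c(h0)-c(hb)
    nb=np.array([-db[1],db[0]])
    s=-((pa+off-pb)@nb)/(da@nb)
    S=pa+da*s;return S,S+off,h0,hb,k
if __name__=="__main__":
    a=corner(l1,l2,1);b=corner(l2,l3,-1);
    print("bend1",a,"bend2",b,"run2",np.linalg.norm(b[0]-a[1]))
    # stop dark front face: points above rod height on collar
    for nm,m in (("stop",(Q[:,2]>.176)&(Q[:,2]<.19)&(Q[:,1]<.02)&(Q[:,1]>-.06)),("tab",(col[:,2]>col[:,0]+50)&(Q[:,2]>.2)&(Q[:,1]>.15))):
        P=Q[m];s=(P[:,:2]-b[1])@l3[1];t=(P[:,:2]-l3[0])@np.array([-l3[1][1],l3[1][0]])
        print(nm,m.sum(),"s",np.percentile(s,[0,1,3,10,50,90,99,100]).round(4),"t",np.percentile(t,[1,50,99]).round(4),"z",np.percentile(P[:,2],[1,50,99]).round(4))
        if nm=="tab":
            T=P[P[:,2]>.222];print(len(T),T[:,:2].mean(0),T.min(0),T.max(0),T.mean(0))
            s1=(T[:,:2]-l1[0])@l1[1];t1=(T[:,:2]-l1[0])@np.array([-l1[1][1],l1[1][0]]);print("s1",np.percentile(s1,[1,50,99]),"t1",np.percentile(t1,[1,50,99]))
    # start post
    P=Q[(Q[:,1]>.23)&(Q[:,2]>.17)];print("post",P.min(0),P.max(0),np.median(P,0))
E
python3 fit.py; python3 - <<'E'
import numpy as np
from h import *
from cell import calibration
c=calibration("top")
w=dict(np.load("pics/w2.npz"))
print((calibration("wrist")['tvec']-w['tvec']))
E
```

```text
n 461 rms 0.0006 z 0.1713 head -96.66 p0 [0.5093 0.1951] edges t [-0.0045  0.0051]
n 575 rms 0.0006 z 0.1714 head -35.93 p0 [0.5239 0.1346] edges t [-0.005   0.0048]
n 750 rms 0.00056 z 0.1713 head -104.4 p0 [0.5708 0.0626] edges t [-0.0049  0.0048]
n 685 rms 0.00058 z 0.171 head -104.35 p0 [ 0.5416 -0.0476] edges t [-0.0049  0.0047]
bend1 (array([0.50602765, 0.16747058]), array([0.51709082, 0.1394895 ]), np.float64(-1.7615106250292634), np.float64(-0.627046611232949), np.float64(-0.07442074840569957)) bend2 (array([0.56495861, 0.10480446]), array([0.57430628, 0.07620453]), np.float64(-0.6876667519607021), np.float64(-1.8221307657570165), np.float64(-0.060620140727753125)) run2 0.059113255869199695
stop 1584 s [0.0578 0.0632 0.0678 0.0829 0.1032 0.1167 0.1343 0.1416] t [-0.0269 -0.0036  0.0102] z [0.1761 0.1809 0.1857]
tab 904 s [-0.1163 -0.1153 -0.1144 -0.1125 -0.105  -0.1023 -0.1017 -0.1011] t [-0.1003 -0.0918 -0.0858] z [0.2007 0.2242 0.2305]
519 [0.51117161 0.20347768] [0.50271462 0.19750097 0.2220261 ] [0.51840222 0.21253023 0.23121805] [0.51117161 0.20347768 0.2276905 ]
s1 [-0.01631155 -0.0081069  -0.00296656] t1 [-0.00629094  0.00093404  0.00766356]
post [0.48681235 0.23027887 0.17000908] [0.52600933 0.27729464 0.18317547] [0.51495481 0.25287131 0.1775137 ]
[-1.88706441e-04 -2.99408733e-05  4.28323374e-06]
```

```bash
cat >> h.py <<'E'
def quat(yaw):
    x=np.array([np.cos(yaw),np.sin(yaw),0]);z=np.array([0,0,-1.]);y=np.cross(z,x)
    p=R.from_matrix(np.c_[x,y,z]).as_quat();return p[[3,0,1,2]]
def cloud(w,r0=0,r1=400,c0=0,c1=640):
    v,u=np.mgrid[r0:r1,c0:c1];dep=w['d'][v,u]
    K=np.array([[w['fx'],0,w['cx']],[0,w['fy'],w['cy']],[0,0,1]])
    n=cv2.undistortPoints(np.stack([u.ravel(),v.ravel()],1).astype(float)[:,None],K,np.array([float(w['k1']),0,0,0,0]))[:,0]
    Rm=R.from_rotvec(w['rvec']).as_matrix()
    P=(np.c_[n,np.ones(len(n))]*dep.ravel()[:,None]-w['tvec'])@Rm
    ok=dep.ravel()>0
    return P[ok],w['p'][v,u].reshape(-1,3)[ok]
E
python3 - <<'E'
from cell import env,camera,calibration,kin
import numpy as np,cv2
from h import *
env.reach([.51,.18,.40],quat(np.radians(83.34)))
s=env.get_state();print(s['time'],s['tcp_pos'],s['qpos'].round(2))
cw=calibration("wrist");p,dd=camera("wrist")
w=dict(p=p,d=dd,**cw);np.savez("pics/w3.npz",**w);cv2.imwrite("pics/w3.png",p)
Q,col=cloud(w);m=(Q[:,2]>.155)&(Q[:,2]<.24);np.savez("pics/cloud3.npz",Q=Q[m],col=col[m])
E
sed 's/cloud.npz/cloud3.npz/; s/^l1=.*/l1=fl(w(150,180),w(215,187)); l2=fl(w(275,155),w(325,78)); l3=fl(w(415,58),w(480,75))/' fit.py > fit3.py; python3 fit3.py
```

```text
4.8833 [0.50992509 0.17976356 0.40016228] [-1.26  0.24  0.98  1.8  -0.21  1.21 -0.33]
n 205 rms 0.00057 z 0.1713 head -96.1 p0 [0.51  0.195] edges t [-0.0047  0.0044]
n 328 rms 0.00059 z 0.1713 head -36.36 p0 [0.5237 0.1343] edges t [-0.0043  0.0051]
n 200 rms 0.00053 z 0.1711 head -104.17 p0 [0.5711 0.0625] edges t [-0.005   0.0042]
bend1 (array([0.50695615, 0.16670216]), array([0.51780521, 0.13863737]), np.float64(-1.7691512328935306), np.float64(-0.6346872190972164), np.float64(-0.09194646934350104)) bend2 (array([0.56491957, 0.1039462 ]), array([0.57438192, 0.07538402]), np.float64(-0.6836541839738444), np.float64(-1.8181181977701586), np.float64(-0.048966964876627994)) run2 0.05850845474824931
stop 367 s [0.0578 0.0601 0.0638 0.0723 0.2013 0.24   0.2506 0.2531] t [-0.4771 -0.4677  0.0093] z [0.176  0.1784 0.1837]
tab 279 s [-0.1182 -0.1181 -0.118  -0.1175 -0.113  -0.1066 -0.1049 -0.1043] t [-0.1011 -0.094  -0.087 ] z [0.2036 0.2285 0.2304]
232 [0.51080727 0.20668209] [0.50323799 0.1993482  0.22208901] [0.51779616 0.21287163 0.2314592 ] [0.51080727 0.20668209 0.22821174]
s1 [-0.01757678 -0.01204495 -0.00478549] t1 [-0.00750866 -0.00016064  0.00613175]
post [0.48741076 0.23005816 0.17002812] [0.52625434 0.27769556 0.18330084] [0.51512321 0.25496249 0.17714796]
```

View pics/w3.png

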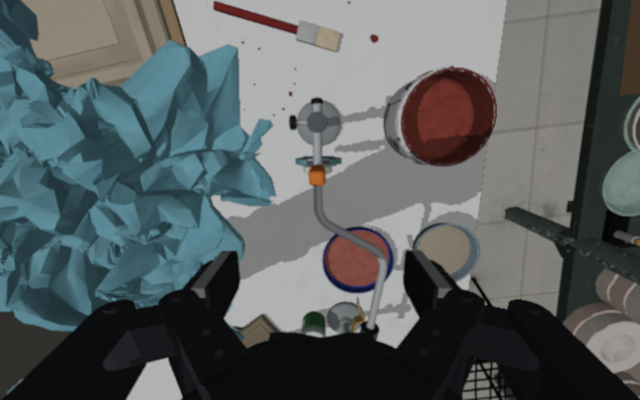

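Candidates for the tab: hanging carrier's tab (w3 px 317,175; scene0 303,190) vs. the carrier lying on the table (top0 px 245,204; w2 570,168). The one hanging on the rod is the described one. I'll compare sizes and crop.

```bash
python3 - <<'E'
import numpy as np,cv2
from h import *
w=dict(np.load("pics/w2.npz"));Q,col=cloud(w);col=col.astype(int)
o=(col[:,2]>col[:,0]+70)&(col[:,2]>col[:,1]+40)
for nm,m in (("hang",o&(Q[:,2]>.17)&(Q[:,1]<.25)),("lying",o&(Q[:,2]<.06)&(Q[:,1]>.3)&(Q[:,1]<.5))):
    P=Q[m];print(nm,m.sum(),np.percentile(P,2,axis=0).round(4),np.percentile(P,98,axis=0).round(4))
    if nm=="lying":
        r=cv2.minAreaRect((P[:,:2]*1000).astype(np.float32));print(r)
# stop face
b=np.array([.57435,.0758]);h=np.radians(-104.37);d=np.array([np.cos(h),np.sin(h)]);n=np.array([-d[1],d[0]])
s=(Q[:,:2]-b)@d;t=(Q[:,:2]-b)@n
m=(Q[:,2]>.1775)&(Q[:,2]<.19)&(abs(t)<.012)&(s>.05)&(s<.15);print("stop s",np.percentile(s[m],[0,1,3,10,50,97,99]).round(4),np.percentile(t[m],[2,98]),Q[m,2].max())
m=(Q[:,2]>.16)&(col[:,2]>col[:,0]+35)&(s>.02)&(s<.12)&(t<-.006)&(t>-.05)
o=np.argsort(s[m])
for i in o[::max(1,len(o)//15)]: print("catch",s[m][i].round(4),t[m][i].round(4),Q[m,2][i].round(3))
p=dict(np.load("pics/w3.npz"))['p'];cv2.imwrite("pics/w3c.png",cv2.resize(p[90:240,260:420],None,fx=5,fy=5,interpolation=cv2.INTER_CUBIC)[:600])
E
```

```text
hang 492 [0.5044 0.1989 0.2032] [0.5181 0.2109 0.2305]
lying 481 [0.6036 0.4229 0.0171] [0.6206 0.4804 0.0219]
((555.854248046875, 405.40447998046875), (195.27517700195312, 52.16279602050781), 40.1092643737793)
stop s [0.0518 0.0718 0.0827 0.085  0.1008 0.1181 0.1191] [-0.01098424  0.00945032] 0.18658083124493072
catch 0.0442 -0.022 0.171
catch 0.049 -0.0223 0.178
catch 0.0529 -0.0195 0.179
catch 0.0564 -0.0186 0.179
catch 0.0607 -0.0157 0.177
catch 0.0645 -0.0122 0.169
catch 0.0683 -0.012 0.177
catch 0.0703 -0.0134 0.174
catch 0.0716 -0.0157 0.174
catch 0.0732 -0.0179 0.177
catch 0.0744 -0.0198 0.169
catch 0.0778 -0.021 0.179
catch 0.0843 -0.0219 0.179
catch 0.0954 -0.0217 0.178
catch 0.1039 -0.0231 0.177
catch 0.1085 -0.0237 0.167
```

View pics/w3c.png

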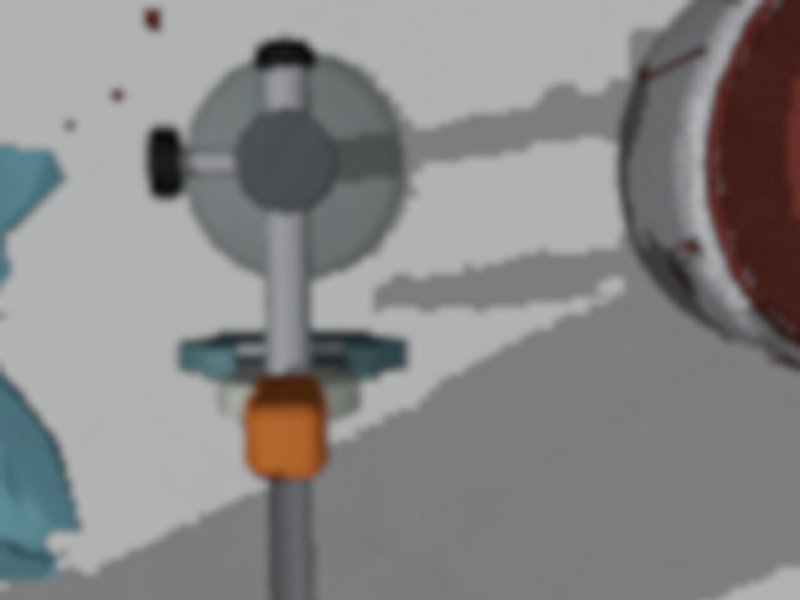

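Crop shows the tab (small, ~46 mm tall; the lying one measures ~57 mm) on the ring on the rod. Grasping it.

```bash
cat > path.py <<'E'
import numpy as np
from h import *
Z0=.262
H1,H2,H3=map(np.radians,(-96.4,-36.1,-104.37))
u=lambda h:np.array([np.cos(h),np.sin(h)])
A=np.array([.5108,.2054])
# lines averaged from both views
P1=np.array([.50965,.19505]);P2=np.array([.5238,.13445]);P3=np.array([.57095,.06255])
def corner(pa,ha,pb,hb,sgn):
    k=hb-ha-sgn*np.radians(65);h0=ha+k
    c=lambda h:sgn*np.array([-np.sin(h),np.cos(h)])*.028
    off=c(h0)-c(hb);nb=np.array([-np.sin(hb),np.cos(hb)])
    s=-((pa+off-pb)@nb)/(u(ha)@nb);S=pa+u(ha)*s
    return S,h0,c
B1,h1,c1=corner(P1,H1,P2,H2,1);B2,h2,c2=corner(P2,H2,P3,H3,-1)
E1=B1+c1(h1)-c1(H2);E2=B2+c2(h2)-c2(H3)
def dense():
    out=[]
    A0=P1+u(H1)*((A-P1)@u(H1))
    def line(a,b,h):
        n=max(2,int(np.linalg.norm(b-a)/.0005));out.extend((*(a+(b-a)*t),h) for t in np.linspace(0,1,n,endpoint=False))
    def arc(B,h0,hb,c):
        n=int(.0318/.0005);out.extend((*(B+c(h0)-c(h)),h) for h in np.linspace(h0,hb,n,endpoint=False))
    line(A0,B1,H1);arc(B1,h1,H2,c1);line(E1,B2,H2);arc(B2,h2,H3,c2);line(E2,E2+u(H3)*.09,H3)
    o=np.array(out);
    from scipy.ndimage import uniform_filter1d
    o[:,2]=uniform_filter1d(o[:,2],16,mode='nearest')  # 8 mm smoothing of heading
    s=np.r_[0,np.cumsum(np.hypot(*np.diff(o[:,:2],axis=0).T))]
    return s,o
S,O=dense()
def at(s): return np.array([np.interp(s,S,O[:,i]) for i in range(3)])
sE2=S[np.argmin(np.hypot(*(O[:,:2]-E2).T))]
sB1,sE1,sB2=[S[np.argmin(np.hypot(*(O[:,:2]-b).T))] for b in (B1,E1,B2)]
if __name__=="__main__": print("sB1 sE1 sB2 sE2",sB1,sE1,sB2,sE2,"k",h1-H1,h2-H2,"tot",S[-1])
E
python3 path.py
python3 - <<'E'
from cell import env,camera,calibration,kin
import cv2,numpy as np
from path import *
y=H1+np.pi
env.reach([A[0],A[1],.33],quat(y))
env.grip(.045)
f0=env.get_state()['force']
hit=env.movel([A[0],A[1],.262],velocity=.06,stop_force=5)
s=env.get_state();print(hit,s['time'],s['tcp_pos'],s['force'],f0)
if not hit:
    env.grip(.0,f_grip=50);s=env.get_state();print(s['time'],s['tcp_pos'],s['force'],s['torque'],s['opening'])
p,d=camera("wrist");cv2.imwrite("pics/g1.png",p)
p,d=camera("scene");cv2.imwrite("pics/g1s.png",cv2.resize(p[100:300,200:400],None,fx=3,fy=3))
E
```

```text
sB1 sE1 sB2 sE2 0.038573349220708986 0.07033791243033832 0.12912250755095353 0.1608870707605828 k -0.08203047484373327 -0.05707226654021458 tot 0.2503842774644938
False 7.0917 [0.51104843 0.20548935 0.26237791] [-0.37554412 -0.5793062   0.33187486] [ 0.53175562 -0.38176363 -0.0714505 ]
7.4667 [0.51031683 0.20556737 0.26216919] [-3.47954041  1.12501885  4.71309188] [ 0.09951454  0.96233447 -0.02228695] 0.013317084899306459
```

View pics/g1.png

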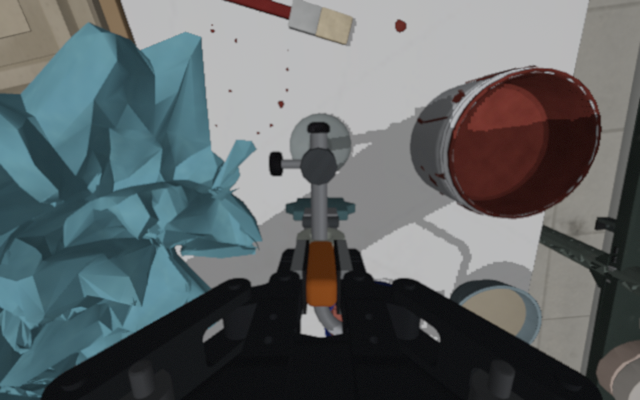

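View pics/g1s.png

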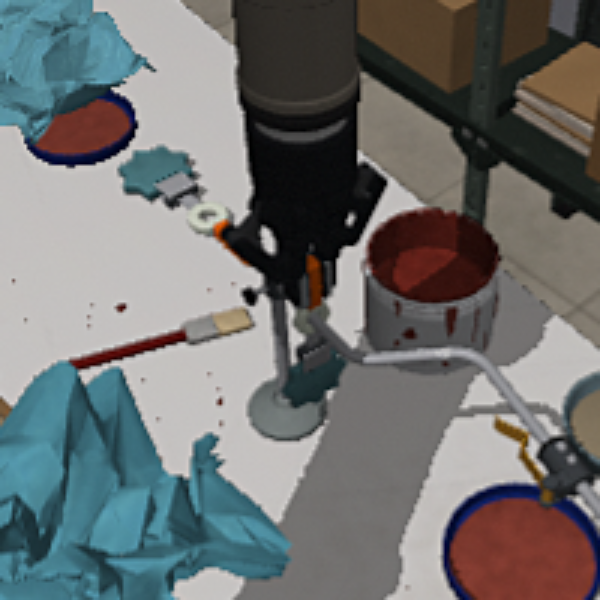

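```bash
python3 - <<'E'
from cell import env
import numpy as np
from path import *
env.dwell(.3)
f=lambda t:(lambda s:print(t,round(s['time'],2),s['tcp_pos'].round(4),s['force'].round(2),s['torque'].round(3)))(env.get_state())
f("grip")
p=env.get_state()['tcp_pos']
for dz in (.001,.002,.003,.004,.005):
    env.movel([A[0],A[1],.262+dz],velocity=.01,rot=quat(H1+np.pi),stop_force=6);env.dwell(.15);f(dz)
E
```

```text
grip 7.87 [0.5103 0.2056 0.2622] [-3.8   0.93  6.9 ] [0.055 1.083 0.042]
0.001 8.27 [0.5108 0.2054 0.2629] [-1.6  -0.41  0.89] [ 0.059  0.276 -0.062]
0.002 8.67 [0.5109 0.2054 0.264 ] [-0.55  1.02 -1.57] [-0.039 -0.023  0.006]
0.003 9.07 [0.5108 0.2054 0.265 ] [ 0.11  0.36 -0.99] [ 0.012 -0.005  0.003]
0.004 9.47 [0.5106 0.2054 0.2659] [-1.06 -0.43 -1.89] [ 0.057  0.243 -0.032]
0.005 9.87 [0.5102 0.2054 0.2665] [-1.86  0.13 -7.55] [0.118 0.618 0.036]
```

```bash
python3 - <<'E'
from cell import env
import numpy as np
from path import *
n=np.array([-np.sin(H1),np.cos(H1)])
def f(t):
    s=env.get_state();F=s['force'];print(t,round(s['time'],2),s['tcp_pos'].round(4),"F",F.round(2),"lat",round(F[:2]@n,2),"ax",round(F[:2]@u(H1),2),s['torque'].round(3))
for dl in (0,.001,.002,0,-.001,-.002,0):
    q=A+n*dl
    env.movel([q[0],q[1],.2647],velocity=.015,rot=quat(H1+np.pi),stop_force=5);env.dwell(.12);f(dl)
E
```

```text
0 10.19 [0.5095 0.2052 0.2639] F [ 0.1  -0.45 -1.2 ] lat 0.15 ax 0.44 [0.015 0.004 0.049]
0.001 10.67 [0.5114 0.2053 0.2645] F [-3.47  0.73 -0.27] lat -3.53 ax -0.34 [ 0.061  0.703 -0.009]
0.002 11.03 [0.5117 0.2053 0.2642] F [-5.27  0.02  0.33] lat -5.24 ax 0.57 [0.149 1.367 0.   ]
0 11.43 [0.5111 0.2054 0.2649] F [-0.43  0.96 -0.52] lat -0.53 ax -0.91 [0.006 0.224 0.056]
-0.001 11.8 [0.51   0.2055 0.2648] F [-0.06  0.47 -0.76] lat -0.11 ax -0.46 [-0.009 -0.014  0.001]
-0.002 12.17 [0.5088 0.2056 0.2647] F [-0.01  0.15  0.1 ] lat -0.03 ax -0.15 [-0.041 -0.014 -0.041]
0 12.57 [0.5108 0.2053 0.2647] F [ 0.71  0.01 -0.71] lat 0.71 ax -0.08 [-0.035  0.026  0.003]
```

```bash
python3 - <<'E'
from cell import env
import numpy as np
from path import *
n=np.array([-np.sin(H1),np.cos(H1)])
def f(t):
    s=env.get_state();F=s['force'];print(t,round(s['time'],2),s['tcp_pos'].round(4),"F",F.round(2),"lat",round(F[:2]@n,2),"ax",round(F[:2]@u(H1),2),s['torque'].round(3))
for dl in (-.002,-.003,-.004,-.002):
    q=A+n*dl
    env.movel([q[0],q[1],.2647],velocity=.015,rot=quat(H1+np.pi),stop_force=5);env.dwell(.12);f(dl)
E
```

```text
-0.002 12.97 [0.5088 0.2057 0.2647] F [ 0.24  0.35 -1.34] lat 0.2 ax -0.38 [-0.048  0.016 -0.032]
-0.003 13.33 [0.5078 0.2058 0.2647] F [-0.08 -0.1  -0.41] lat -0.07 ax 0.11 [ 0.006 -0.037 -0.014]
-0.004 13.7 [0.507  0.2058 0.2648] F [ 1.43  0.05 -1.16] lat 1.42 ax -0.21 [-0.098 -0.317  0.003]
-0.002 14.1 [0.5087 0.2056 0.2646] F [-0.52 -1.22 -1.71] lat -0.38 ax 1.27 [ 0.037 -0.017 -0.02 ]
```

```bash
cat > follow.py <<'E'
from cell import env
import numpy as np,json
from path import *
ZR=.2647
def rd(): 
    a=[]
    for _ in range(3):
        env.dwell(.03);a.append(env.get_state()['force'])
    return np.mean(a,0)
def go(s,off,v=.04,sf=5,wait=True):
    x,y,h=at(s)
    hit=env.movel([x+off[0],y+off[1],ZR],velocity=v,rot=quat(h+np.pi),stop_force=sf)
    F=rd() if wait else env.get_state()['force'];n=np.array([-np.sin(h),np.cos(h)]);st=env.get_state()
    la,ax=F[:2]@n,F[:2]@u(h)
    e=st['tcp_pos'][:2]-np.array([x,y])-off
    print(f"s {s:.4f} t {st['time']:.2f} hit {hit} h {np.degrees(h):.1f} lat {la:.2f} ax {ax:.2f} z {F[2]:.2f} T {st['torque'].round(2)} off {np.round(off*1e3,2)} err {(e@n*1e3):.1f},{(e@u(h)*1e3):.1f}")
    return hit,la,ax,F,n
def follow(s,s1,off,step=.006,gain=.0004,dead=.8,v=.04):
    while s<s1-1e-6:
        s=min(s+step,s1)
        hit,la,ax,F,n=go(s,off,v)
        if abs(la)>dead: off=off+n*np.clip(gain*la,-.001,.001)
        if abs(F).max()>9 or (hit and abs(ax)>4): print("STOP");break
    return s,off
def save(s,off): json.dump([s,list(off)],open("st.json","w"))
def load():
    a=json.load(open("st.json"));return a[0],np.array(a[1])
E
python3 - <<'E'
from follow import *
off=np.array([-.0017,.0002])
s,off=follow(0,.036,off,.012)
s,off=follow(s,.056,off,.005)
save(s,off)
E
```

```text
s 0.0120 t 14.65 hit False h -96.4 lat -0.64 ax 0.12 z -1.03 T [-0.    0.02 -0.03] off [-1.7  0.2] err -0.0,-0.1
s 0.0240 t 15.20 hit False h -96.4 lat 0.08 ax -0.06 z -1.19 T [0.01 0.05 0.01] off [-1.7  0.2] err 0.0,-0.1
s 0.0360 t 15.75 hit False h -97.1 lat 0.29 ax 0.35 z -1.22 T [-0.01 -0.02 -0.02] off [-1.7  0.2] err 0.0,-0.1
s 0.0410 t 16.12 hit False h -95.3 lat -0.29 ax -0.38 z -0.39 T [-0.04  0.02 -0.  ] off [-1.7  0.2] err 0.0,-0.2
s 0.0460 t 16.53 hit False h -86.4 lat 0.34 ax -0.12 z -1.73 T [-0.01  0.05  0.05] off [-1.7  0.2] err 0.1,-0.2
s 0.0510 t 16.96 hit False h -76.2 lat 0.31 ax -0.22 z -0.97 T [-0.05 -0.02  0.07] off [-1.7  0.2] err 0.1,-0.3
s 0.0560 t 17.38 hit False h -66.0 lat 0.34 ax -0.29 z -0.80 T [ 0.03 -0.03  0.03] off [-1.7  0.2] err 0.0,-0.3
```

Contact-free so far. Continue round the corner and probe laterally on run 2.

```bash
python3 - <<'E'
from follow import *
s,off=load()
s,off=follow(s,.0815,off,.006)
x,y,h=at(s);n=np.array([-np.sin(h),np.cos(h)])
for dl in (.001,.002,.003):
    r=go(s,off+n*dl,.02)
    if r[1]<-1.2: break
go(s,off,.03,wait=False)
for dl in (-.001,-.002,-.003):
    r=go(s,off+n*dl,.02)
    if r[1]>1.2: break
go(s,off,.03)
save(s,off)
E
```

```text
s 0.0620 t 17.85 hit False h -53.7 lat 0.18 ax -0.02 z -1.30 T [ 0.   -0.02 -0.06] off [-1.7  0.2] err 0.1,-0.3
s 0.0680 t 18.31 hit False h -41.7 lat 0.42 ax 0.26 z -0.76 T [-0.02 -0.    0.02] off [-1.7  0.2] err 0.1,-0.3
s 0.0740 t 18.71 hit False h -36.1 lat 0.07 ax -0.00 z -0.97 T [ 0.03 -0.09  0.02] off [-1.7  0.2] err 0.0,-0.3
s 0.0800 t 19.11 hit False h -36.1 lat 0.23 ax 0.34 z -0.79 T [ 0.05  0.01 -0.06] off [-1.7  0.2] err -0.0,0.0
s 0.0815 t 19.46 hit False h -36.1 lat 0.33 ax 0.23 z -1.25 T [-0.05  0.04  0.02] off [-1.7  0.2] err -0.0,-0.0
s 0.0815 t 19.81 hit False h -36.1 lat -0.45 ax -0.04 z -1.73 T [-0.02  0.03 -0.03] off [-1.11  1.01] err 0.0,-0.0
s 0.0815 t 20.16 hit False h -36.1 lat -2.20 ax -0.48 z -0.56 T [-0.44  0.3  -0.02] off [-0.52  1.82] err -0.5,-0.0
s 0.0815 t 20.41 hit False h -36.1 lat 0.88 ax -0.11 z -0.52 T [ 0.01 -0.01  0.02] off [-1.7  0.2] err 0.3,0.0
s 0.0815 t 20.76 hit False h -36.1 lat -0.10 ax 0.40 z -1.35 T [-0.   -0.01  0.01] off [-2.29 -0.61] err 0.1,0.0
s 0.0815 t 21.11 hit False h -36.1 lat -0.14 ax -0.01 z -1.00 T [-0.01 -0.01  0.04] off [-2.88 -1.42] err -0.0,-0.0
s 0.0815 t 21.46 hit False h -36.1 lat 0.56 ax 0.31 z -1.07 T [ 0.19 -0.09 -0.01] off [-3.47 -2.22] err 0.2,0.0
s 0.0815 t 21.81 hit False h -36.1 lat 0.01 ax 0.00 z -0.86 T [-0.03  0.01 -0.03] off [-1.7  0.2] err -0.1,0.0
```

```bash
python3 - <<'E'
from follow import *
s,off=load();off=np.array([-.00178,-.0006])
s,off=follow(s,.127,off,.0155)
s,off=follow(s,.163,off,.006)
s,off=follow(s,.172,off,.009)
x,y,h=at(s);n=np.array([-np.sin(h),np.cos(h)])
for dl in (.001,.002,.003):
    r=go(s,off+n*dl,.02)
    if r[1]<-1.2: break
go(s,off,.03,wait=False)
for dl in (-.001,-.002,-.003):
    r=go(s,off+n*dl,.02)
    if r[1]>1.2: break
go(s,off,.03)
save(s,off);print("run3 s rel",s-sE2)
E
```

```text
s 0.0970 t 22.46 hit False h -36.1 lat 0.31 ax 0.12 z -0.49 T [0.01 0.04 0.06] off [-1.78 -0.6 ] err 0.0,-0.1
s 0.1125 t 23.10 hit False h -36.1 lat -0.29 ax 0.05 z -1.40 T [-0.02 -0.07 -0.01] off [-1.78 -0.6 ] err -0.0,-0.1
s 0.1270 t 23.72 hit False h -37.2 lat -0.10 ax -0.07 z -1.23 T [-0.04 -0.01  0.02] off [-1.78 -0.6 ] err -0.0,-0.1
s 0.1330 t 24.13 hit False h -46.7 lat -0.27 ax -0.35 z -1.01 T [-0.02  0.03 -0.04] off [-1.78 -0.6 ] err 0.1,-0.4
s 0.1390 t 24.60 hit False h -59.1 lat -0.07 ax 0.26 z -0.49 T [ 0.01  0.02 -0.02] off [-1.78 -0.6 ] err 0.0,-0.3
s 0.1450 t 25.07 hit False h -71.3 lat 0.11 ax -0.32 z -0.89 T [-0.01  0.01 -0.04] off [-1.78 -0.6 ] err -0.0,-0.4
s 0.1510 t 25.53 hit False h -83.6 lat -0.20 ax -0.56 z -1.17 T [-0.03  0.02 -0.03] off [-1.78 -0.6 ] err -0.0,-0.3
s 0.1570 t 26.00 hit False h -95.9 lat 0.37 ax 0.19 z -1.24 T [ 0.03 -0.01  0.02] off [-1.78 -0.6 ] err -0.0,-0.4
s 0.1630 t 26.40 hit False h -103.8 lat -0.11 ax 0.12 z -1.50 T [ 0.01 -0.02  0.  ] off [-1.78 -0.6 ] err -0.0,-0.3
s 0.1720 t 26.88 hit False h -104.4 lat 0.35 ax -0.67 z -1.07 T [0.  
[... 293 characters left out ...]
 False h -104.4 lat -3.69 ax -0.13 z -0.37 T [ 0.19  0.84 -0.  ] off [ 1.13 -1.34] err -0.6,-0.0
s 0.1720 t 28.18 hit False h -104.4 lat -0.45 ax 0.17 z -0.88 T [ 0.01  0.02 -0.  ] off [-1.78 -0.6 ] err 0.4,-0.0
s 0.1720 t 28.52 hit False h -104.4 lat -0.09 ax -0.56 z -1.12 T [ 0.03 -0.04 -0.  ] off [-2.75 -0.35] err 0.1,0.0
s 0.1720 t 28.88 hit False h -104.4 lat 0.12 ax -0.25 z -0.75 T [ 0.06 -0.03  0.05] off [-3.72 -0.1 ] err 0.0,0.0
s 0.1720 t 29.23 hit False h -104.4 lat 3.21 ax 0.11 z -1.79 T [-0.24 -0.84  0.02] off [-4.69  0.14] err 0.6,0.0
s 0.1720 t 29.57 hit False h -104.4 lat -0.61 ax 0.15 z -1.10 T [-0.02  0.02  0.  ] off [-1.78 -0.6 ] err -0.4,0.0
run3 s rel 0.011112929239417174
```

```bash
python3 - <<'E'
from follow import *
s,off=load()
s,off=follow(s,sE2+.040,off,.0145)
while s<sE2+.0765:
    s+=.003
    hit,la,ax,F,n=go(s,off,.02,sf=10)
    save(s,off);print("   rel",round(s-sE2,4))
    if ax<-11 or abs(la)>11: print("high");break
E
```

```text
s 0.1865 t 30.18 hit False h -104.4 lat 0.45 ax 0.40 z -0.99 T [-0.01 -0.01 -0.04] off [-1.78 -0.6 ] err -0.0,-0.2
s 0.2009 t 30.79 hit False h -104.4 lat 0.10 ax 0.04 z -0.88 T [ 0.02 -0.01 -0.02] off [-1.78 -0.6 ] err -0.0,-0.2
s 0.2039 t 31.19 hit False h -104.4 lat -0.21 ax 0.24 z -0.73 T [-0.01  0.02 -0.01] off [-1.78 -0.6 ] err -0.0,-0.1
   rel 0.043
s 0.2069 t 31.59 hit False h -104.4 lat 0.06 ax 0.80 z -1.08 T [-0.04  0.02  0.02] off [-1.78 -0.6 ] err 0.0,0.0
   rel 0.046
s 0.2099 t 31.99 hit False h -104.4 lat -0.18 ax 0.02 z -0.94 T [-0.03 -0.05  0.03] off [-1.78 -0.6 ] err -0.0,0.0
   rel 0.049
s 0.2129 t 32.39 hit False h -104.4 lat -0.38 ax 0.24 z -0.81 T [ 0.02  0.02 -0.01] off [-1.78 -0.6 ] err -0.0,0.0
   rel 0.052
s 0.2159 t 32.79 hit False h -104.4 lat 0.78 ax -0.57 z -0.84 T [ 0.02 -0.2   0.01] off [-1.78 -0.6 ] err 0.2,-0.0
   rel 0.055
s 0.2189 t 33.19 hit False h -104.4 lat 2.61 ax -1.09 z -0.77 T [ 0.08 -0.56  0.04] off [-1.78 -0.6 ] err 0.3,0.0
   rel 0.058
s 0.2219 t 33.59 hit False h -104.4 lat 3.15 ax -2.04 z -1.20 T [ 0.2  -0.8  -0.01] off [-1.78 -0.6 ] err 0.2,0.0
   rel 0.061
s 0.2249 t 33.99 hit False h -104.4 lat 4.64 ax -3.10 z -1.15 T [ 0.48 -1.11 -0.07] off [-1.78 -0.6 ] err 0.4,-0.4
   rel 0.064
s 0.2279 t 34.39 hit False h -104.4 lat 3.89 ax -0.21 z 0.01 T [-0.18 -0.94  0.03] off [-1.78 -0.6 ] err 0.2,0.5
   rel 0.067
s 0.2309 t 34.79 hit False h -104.4 lat 4.34 ax 1.12 z -1.06 T [-0.37 -0.83 -0.02] off [-1.78 -0.6 ] err -0.0,0.4
   rel 0.07
s 0.2339 t 35.19 hit False h -104.4 lat 2.51 ax 3.95 z -0.39 T [-1.25 -0.39  0.01] off [-1.78 -0.6 ] err -0.3,1.1
   rel 0.073
s 0.2369 t 35.59 hit False h -104.4 lat 1.49 ax 4.79 z -0.91 T [-1.07 -0.13  0.06] off [-1.78 -0.6 ] err -0.3,0.4
   rel 0.076
s 0.2399 t 35.99 hit False h -104.4 lat 0.08 ax 0.11 z -0.58 T [-0.03 -0.07  0.06] off [-1.78 -0.6 ] err -0.3,-0.7
   rel 0.079
```

```bash
python3 - <<'E'
from follow import *
from cell import camera
import cv2
s,off=load()
for i in range(10):
    s+=.001
    hit,la,ax,F,n=go(s,off,.01,sf=7)
    save(s,off);print("   rel",round(s-sE2,4),env.get_state()['tcp_pos'].round(4))
    if ax<-3.5: break
p,d=camera("top");cv2.imwrite("pics/e1t.png",cv2.resize(p[165:275,330:480],None,fx=5,fy=5,interpolation=cv2.INTER_CUBIC))
p,d=camera("scene");cv2.imwrite("pics/e1s.png",cv2.resize(p[180:330,310:460],None,fx=4,fy=4,interpolation=cv2.INTER_CUBIC))
E
```

```text
s 0.2409 t 36.34 hit False h -104.4 lat -0.25 ax -3.91 z -0.81 T [ 1.03 -0.1   0.01] off [-1.78 -0.6 ] err -0.2,-1.0
   rel 0.08 [ 0.5528 -0.0013  0.2646]
```

View pics/e1s.png

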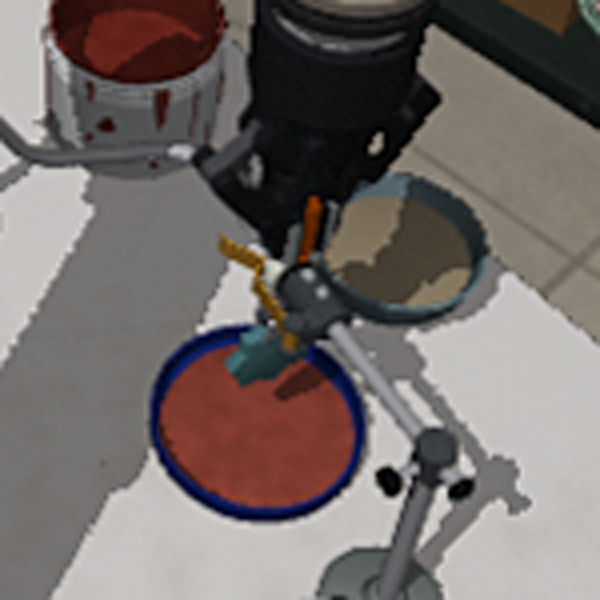

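```bash
python3 - <<'E'
import follow as f
from follow import *
from cell import camera,calibration
import cv2
s,off=load()
f.ZR=.2632
go(s,off,.01,sf=6)
env.grip(.030);env.dwell(.2)
st=env.get_state();print(st['time'],st['force'],st['opening'],st['tcp_pos'])
env.grip(.06);
p=st['tcp_pos']
print(env.movel([p[0],p[1],.345],velocity=.06,stop_force=6))
x,y,h=at(s)
env.movel([p[0],p[1],.36],velocity=.1)
q=p[:2]+u(h)*(-.05)   # back off along run so wrist camera sees the seat
st=env.get_state();print(st['time'],st['force'],st['tcp_pos'])
w=calibration("wrist");im,d=camera("wrist");np.savez("pics/r1.npz",p=im,d=d,**w);cv2.imwrite("pics/r1.png",im)
im,d=camera("scene");cv2.imwrite("pics/r1s.png",cv2.resize(im[180:330,310:460],None,fx=4,fy=4,interpolation=cv2.INTER_CUBIC))
E
```

```text
s 0.2409 t 36.84 hit False h -104.4 lat 0.23 ax -5.24 z -2.80 T [ 1.2  -0.43  0.  ] off [-1.78 -0.6 ] err 0.2,-1.0
37.35 [-0.01641225 -0.0008687  -0.24976868] 0.029942913489032476 [ 0.55268076 -0.00259336  0.26323261]
False
39.5667 [-0.0682075   0.07346064 -0.50945918] [ 0.55296718 -0.00265089  0.36034678]
```

View pics/r1.png

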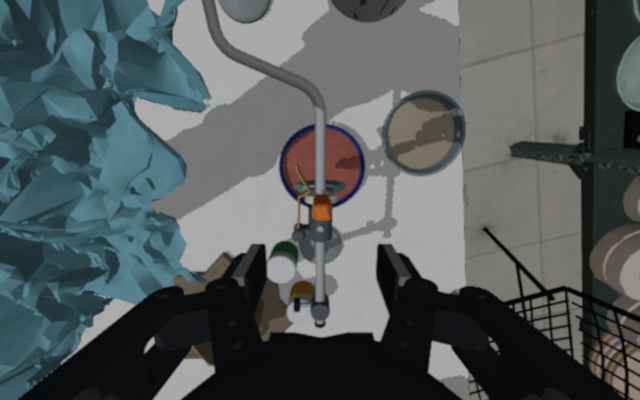

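View pics/r1s.png

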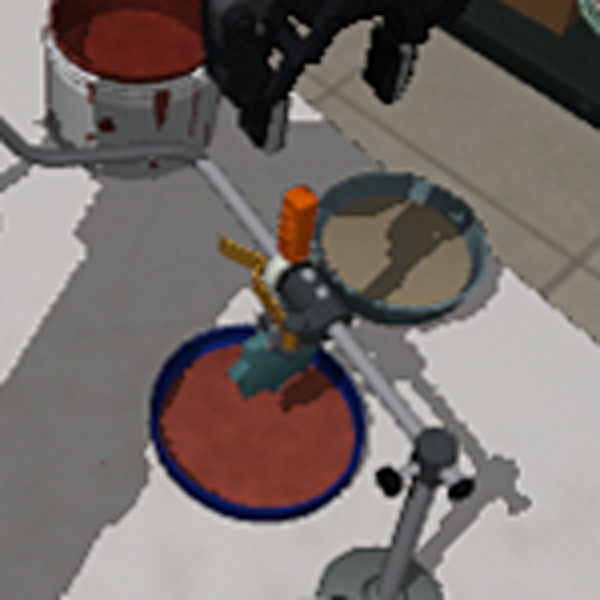

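```bash
python3 - <<'E'
import numpy as np,cv2
from h import *
w=dict(np.load("pics/r1.npz"));Q,col=cloud(w);col=col.astype(int)
b=np.array([.57435,.0758]);h=np.radians(-104.37);d=np.array([np.cos(h),np.sin(h)]);n=np.array([-d[1],d[0]])
s=(Q[:,:2]-b)@d;t=(Q[:,:2]-b)@n
m=(Q[:,2]>.222)&(col[:,2]>col[:,0]+60)&(s>.05)&(s<.11)&(abs(t)<.02)
print("tab top s",np.percentile(s[m],[1,50,99]).round(4),"t",np.percentile(t[m],[1,99]).round(4),"z",np.percentile(Q[m,2],[50,99]).round(4))
m=(Q[:,2]>.16)&(Q[:,2]<.2)&(col[:,2]>col[:,0]+35)&(s>.02)&(s<.12)&(t<-.006)&(t>-.05)
o=np.argsort(s[m])
for i in o[::max(1,len(o)//15)]: print("catch",s[m][i].round(4),t[m][i].round(4),Q[m,2][i].round(3))
m=(Q[:,2]>.1775)&(Q[:,2]<.19)&(abs(t)<.012)&(s>.06)&(s<.15)&(col.max(1)<110);print("stop",np.percentile(s[m],[1,3,10]).round(4))
p=w['p'];cv2.imwrite("pics/r1c.png",cv2.resize(p[140:260,260:390],None,fx=5,fy=5,interpolation=cv2.INTER_CUBIC))
E
```

```text
tab top s [0.0679 0.0735 0.0805] t [-0.0059  0.0073] z [0.2287 0.2304]
catch 0.0451 -0.0223 0.169
catch 0.0483 -0.0215 0.179
catch 0.052 -0.0198 0.179
catch 0.0548 -0.0184 0.173
catch 0.0577 -0.0165 0.173
catch 0.0603 -0.0162 0.179
catch 0.0643 -0.0135 0.178
catch 0.0691 -0.0117 0.178
catch 0.072 -0.0137 0.178
catch 0.0738 -0.0192 0.167
catch 0.076 -0.0213 0.178
catch 0.0817 -0.0204 0.178
catch 0.0874 -0.0081 0.179
catch 0.0939 -0.0217 0.178
catch 0.1032 -0.022 0.177
catch 0.109 -0.0236 0.17
stop [0.0698 0.0702 0.0895]
```

View pics/r1c.png

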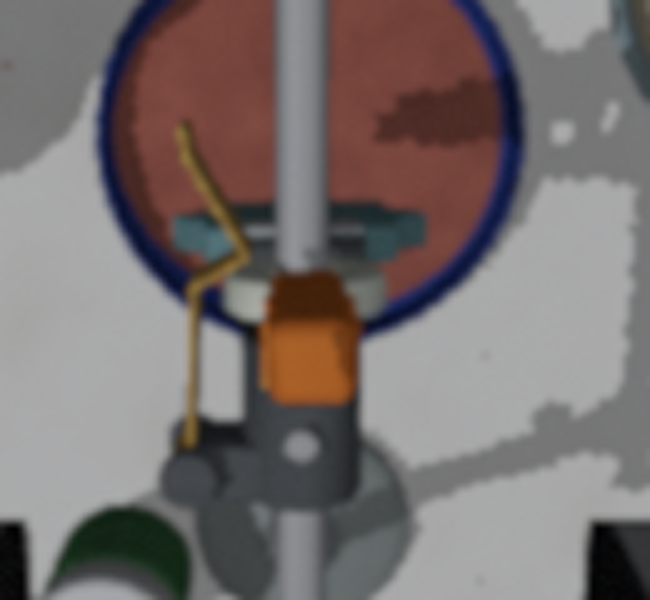

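```bash
cat > chk.py <<'E'
import numpy as np,cv2
from h import *
def chk(fn):
    w=dict(np.load(fn));Q,col=cloud(w);col=col.astype(int)
    b=np.array([.57435,.0758]);h=np.radians(-104.37);d=np.array([np.cos(h),np.sin(h)]);n=np.array([-d[1],d[0]])
    s=(Q[:,:2]-b)@d;t=(Q[:,:2]-b)@n
    near=(s>.05)&(s<.12)&(abs(t)<.022)
    org=(col[:,2]>col[:,0]+60)
    for a in np.arange(.19,.234,.006):
        m=near&org&(Q[:,2]>a)&(Q[:,2]<a+.006)
        if m.sum()>4: print("tab z",a.round(3),m.sum(),np.percentile(s[m],[3,50,97]).round(4))
    sat=col.max(1)-col.min(1)
    m=near&~org&(sat<30)&(col.mean(1)>100)&(Q[:,2]>.16)&(abs(t)>.007)&(abs(t)<.0175)&(s<.09)
    print("ring",m.sum(),np.percentile(s[m],[3,10,50,90,97]).round(4),"z",np.percentile(Q[m,2],[3,50,97]).round(4),"t",np.percentile(t[m],[3,97]).round(4))
    m=near&(col.max(1)<95)&(Q[:,2]>.165)&(Q[:,2]<.19)&(s>.07)&(abs(t)<.0125)
    for lo,hi in ((-.012,-.008),(.007,.012)):
        k=m&(t>lo)&(t<hi)
        if k.sum(): print("stop t",lo,hi,k.sum(),np.percentile(s[k],[2,10,50]).round(4))
if __name__=="__main__":
    import sys;chk(sys.argv[1])
E
python3 chk.py pics/r1.npz; python3 chk.py pics/w2.npz | grep stop
```

```text
tab z 0.214 5 [0.0687 0.0692 0.0704]
tab z 0.22 38 [0.0678 0.0691 0.0793]
tab z 0.226 275 [0.0682 0.0739 0.0804]
ring 131 [0.0701 0.0705 0.0749 0.0789 0.0802] z [0.1743 0.1815 0.3625] t [-0.014   0.0158]
stop t -0.012 -0.008 145 [0.0737 0.0829 0.1   ]
stop t 0.007 0.012 111 [0.0733 0.074  0.1074]
stop t -0.012 -0.008 217 [0.0825 0.0834 0.0995]
stop t 0.007 0.012 149 [0.0825 0.0828 0.0984]
```

```bash
python3 - <<'E'
from cell import env,camera,calibration
import cv2,numpy as np
from h import *
env.reach([.62,.0,.345],[0,0,1,0])
print(env.get_state()['time'],env.get_state()['tcp_pos'])
w=calibration("wrist");im,d=camera("wrist");np.savez("pics/r2.npz",p=im,d=d,**w);cv2.imwrite("pics/r2.png",im)
c=proj(w,[[.553,0,.19]])[0].astype(int);print(c)
y0=max(0,c[1]-60);cv2.imwrite("pics/r2c.png",cv2.resize(im[y0:y0+120,c[0]-80:c[0]+80],None,fx=5,fy=5,interpolation=cv2.INTER_CUBIC))
E
python3 chk.py pics/r2.npz
```

```text
41.15 [ 6.19856378e-01 -1.91798164e-05  3.44800732e-01]
[320 127]
tab z 0.196 5 [0.0815 0.0825 0.0827]
tab z 0.202 5 [0.0806 0.0818 0.0824]
tab z 0.214 5 [0.081  0.0817 0.0818]
tab z 0.22 35 [0.0695 0.075  0.0815]
tab z 0.226 403 [0.0687 0.0747 0.0807]
ring 85 [0.0737 0.0743 0.0772 0.0803 0.0809] z [0.1728 0.18   0.1828] t [-0.0147 -0.0079]
stop t -0.012 -0.008 223 [0.0824 0.0854 0.1004]
stop t 0.007 0.012 213 [0.0823 0.085  0.0994]
```

View pics/r2c.png

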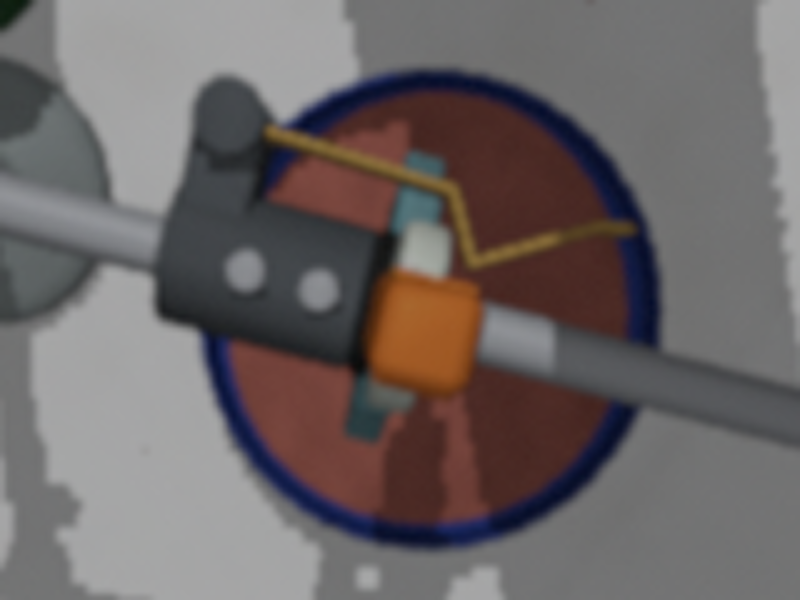

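```bash
python3 - <<'E'
from follow import *
from cell import camera,calibration
import cv2
off=np.array([-.00178,-.0006])
h=H3;q=quat(h+np.pi);b=E2+off
P=lambda r,z:[*(b+u(h)*r),z]
env.reach(P(.044,.345),q)
env.grip(0)
print(env.movel(P(.044,.2665),velocity=.08,stop_force=5))
st=env.get_state();print(st['time'],st['tcp_pos'].round(4),st['force'].round(2),st['opening'])
hit=env.movel(P(.066,.2665),velocity=.012,stop_force=3.0)
st=env.get_state();print(hit,st['time'],"rel",round((st['tcp_pos'][:2]-b)@u(h),4),st['force'].round(2),"ax",st['force'][:2]@u(h))
env.dwell(.1);st=env.get_state();print("ax",st['force'][:2]@u(h),"rel",round((st['tcp_pos'][:2]-b)@u(h),4))
E
```

```text
False
44.475 [0.562  0.0325 0.267 ] [-0.15  0.39 -0.19] -6.027894269439005e-05
True 45.9583 rel 0.063 [0.73 1.57 0.46] ax -1.6980328617706189
ax -0.9284503736681704 rel 0.0628
```

```bash
python3 - <<'E'
from follow import *
from cell import camera,calibration
import cv2
off=np.array([-.00178,-.0006])
h=H3;q=quat(h+np.pi);b=E2+off
P=lambda r,z:[*(b+u(h)*r),z]
def sh(t):
    F=rd();st=env.get_state();print(t,round(st['time'],2),"rel",round((st['tcp_pos'][:2]-b)@u(h),4),"ax",round(F[:2]@u(h),2),"lat",round(F[:2]@np.array([-np.sin(h),np.cos(h)]),2),F[2].round(2));return F[:2]@u(h)
for r in (.0635,.0645,.0655,.0665):
    env.movel(P(r,.2665),velocity=.01,stop_force=5)
    if sh(r)<-3: break
env.movel(P(.046,.2665),velocity=.06)
sh("back")
env.movel(P(.046,.345),velocity=.12)
env.reach([.62,.0,.345],[0,0,1,0])
w=calibration("wrist");im,d=camera("wrist");np.savez("pics/r3.npz",p=im,d=d,**w);cv2.imwrite("pics/r3.png",im)
c=proj(w,[[.553,0,.19]])[0].astype(int)
y0=max(0,c[1]-60);cv2.imwrite("pics/r3c.png",cv2.resize(im[y0:y0+120,c[0]-80:c[0]+80],None,fx=5,fy=5,interpolation=cv2.INTER_CUBIC))
im,d=camera("scene");cv2.imwrite("pics/r3s.png",im)
print(env.get_state()['time'])
E
python3 chk.py pics/r3.npz
```

```text
0.0635 46.41 rel 0.0633 ax -2.18 lat -0.11 0.97
0.0645 46.76 rel 0.0642 ax -3.82 lat -0.66 2.21
back 47.32 rel 0.0464 ax -0.19 lat -0.36 -0.42
49.75
tab z 0.22 24 [0.0694 0.0764 0.0803]
tab z 0.226 403 [0.0683 0.0742 0.0803]
ring 67 [0.0713 0.0732 0.0763 0.0793 0.0799] z [0.173  0.179  0.1816] t [-0.0153  0.0102]
stop t -0.012 -0.008 224 [0.0828 0.0857 0.1006]
stop t 0.007 0.012 207 [0.0825 0.0855 0.0994]
```

View pics/r3c.png

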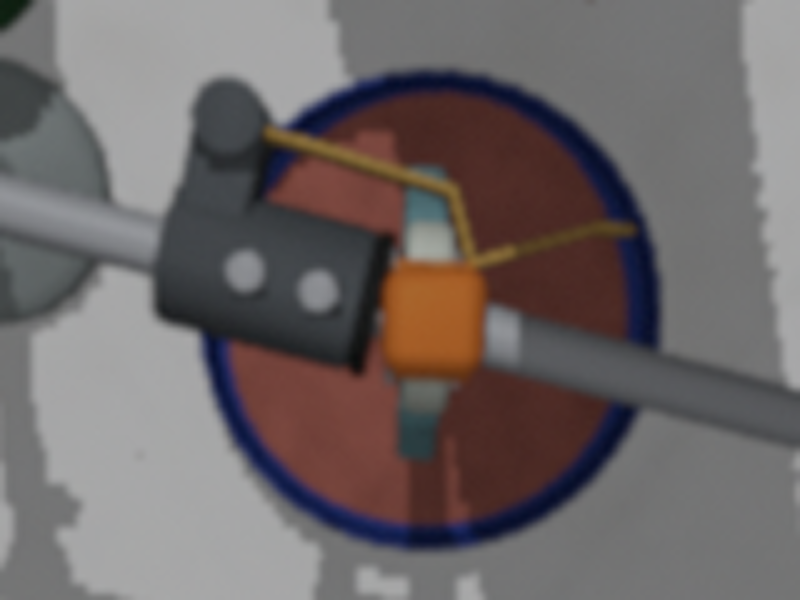

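View pics/r3s.png

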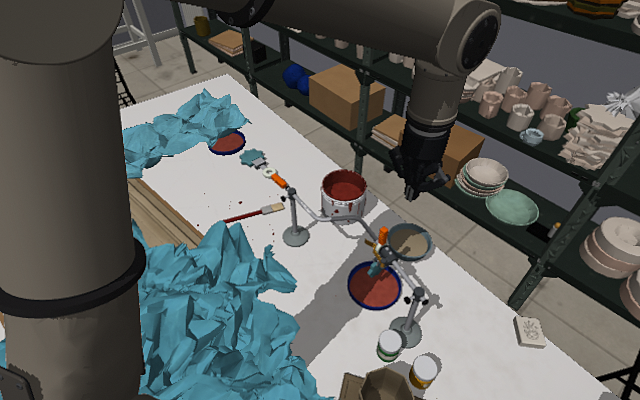

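The nudge yawed the carrier. I'll regrip it square, push home gently, unload, then release.

```bash
python3 - <<'E'
from follow import *
from cell import camera,calibration
import cv2
off=np.array([-.00178,-.0006])
h=H3;q=quat(h+np.pi);b=E2+off
P=lambda r,z:[*(b+u(h)*r),z]
def sh(t):
    F=rd();st=env.get_state();print(t,round(st['time'],2),"rel",round((st['tcp_pos'][:2]-b)@u(h),4),"z",st['tcp_pos'][2].round(4),"ax",round(F[:2]@u(h),2),"lat",round(F[:2]@np.array([-np.sin(h),np.cos(h)]),2),F[2].round(2),st['torque'].round(2));return F[:2]@u(h)
r=.0765
env.grip(.045)
env.reach(P(r,.335),q)
if env.movel(P(r,.263),velocity=.09,stop_force=5): sh("blocked"); raise SystemExit
env.grip(0,f_grip=25);sh("grip")
env.movel(P(r,.2645),velocity=.02,stop_force=6);sh("lift")
for i in range(8):
    r+=.0008
    env.movel(P(r,.2645),velocity=.02,stop_force=5)
    if sh(r)<-2.5: break
E
```

```text
grip 53.18 rel 0.0766 z 0.2635 ax 1.13 lat 0.29 3.28 [-0.25  0.11 -0.02]
lift 53.53 rel 0.0767 z 0.2643 ax 1.85 lat 1.23 -0.35 [-0.44 -0.13  0.  ]
0.0773 53.88 rel 0.0771 z 0.2643 ax 0.69 lat 0.47 -1.56 [-0.15 -0.05 -0.01]
0.07809999999999999 54.23 rel 0.078 z 0.2645 ax -0.45 lat 0.26 -0.9 [-0.01  0.01  0.02]
0.07889999999999998 54.58 rel 0.0785 z 0.2645 ax -1.73 lat -0.35 -1.44 [ 0.46 -0.11  0.04]
0.07969999999999998 54.93 rel 0.0793 z 0.2646 ax -3.54 lat -0.43 -0.6 [ 0.72 -0.06 -0.  ]
```

```bash
python3 - <<'E'
from follow import *
from cell import camera,calibration
import cv2
off=np.array([-.00178,-.0006])
h=H3;q=quat(h+np.pi);b=E2+off
P=lambda r,z:[*(b+u(h)*r),z]
def sh(t):
    F=rd();st=env.get_state();print(t,round(st['time'],2),"rel",round((st['tcp_pos'][:2]-b)@u(h),4),"z",st['tcp_pos'][2].round(4),"ax",round(F[:2]@u(h),2),"lat",round(F[:2]@np.array([-np.sin(h),np.cos(h)]),2),F[2].round(2),st['torque'].round(2));return F[:2]@u(h)
r=.0784
env.movel(P(r,.2645),velocity=.02);sh("unload")
env.movel(P(r,.2630),velocity=.02);sh("lower")
env.grip(.045,f_grip=20);sh("open")
env.movel(P(r,.335),velocity=.09,stop_force=6)
env.reach([.62,.0,.345],[0,0,1,0])
w=calibration("wrist");im,d=camera("wrist");np.savez("pics/r4.npz",p=im,d=d,**w)
c=proj(w,[[.553,0,.19]])[0].astype(int)
y0=max(0,c[1]-60);cv2.imwrite("pics/r4c.png",cv2.resize(im[y0:y0+120,c[0]-80:c[0]+80],None,fx=5,fy=5,interpolation=cv2.INTER_CUBIC))
print(env.get_state()['time'])
E
python3 chk.py pics/r4.npz
```

```text
unload 55.28 rel 0.079 z 0.2644 ax -0.53 lat -0.18 -0.98 [ 0.05 -0.01 -0.04]
lower 55.63 rel 0.0789 z 0.2636 ax 0.78 lat -0.97 5.41 [-0.03  0.3   0.05]
open 56.14 rel 0.0784 z 0.2629 ax -0.12 lat -0.11 0.03 [ 0.07  0.04 -0.04]
58.6333
tab z 0.196 5 [0.0815 0.0829 0.0829]
tab z 0.202 7 [0.0809 0.0824 0.0827]
tab z 0.214 7 [0.075  0.0818 0.0821]
tab z 0.22 40 [0.0696 0.0761 0.0816]
tab z 0.226 402 [0.0689 0.0749 0.0808]
ring 85 [0.0738 0.0743 0.0774 0.0804 0.081 ] z [0.1732 0.1796 0.1833] t [-0.0146 -0.0079]
stop t -0.012 -0.008 221 [0.0826 0.0858 0.1008]
stop t 0.007 0.012 208 [0.0827 0.0854 0.0995]
```

View pics/r4c.png

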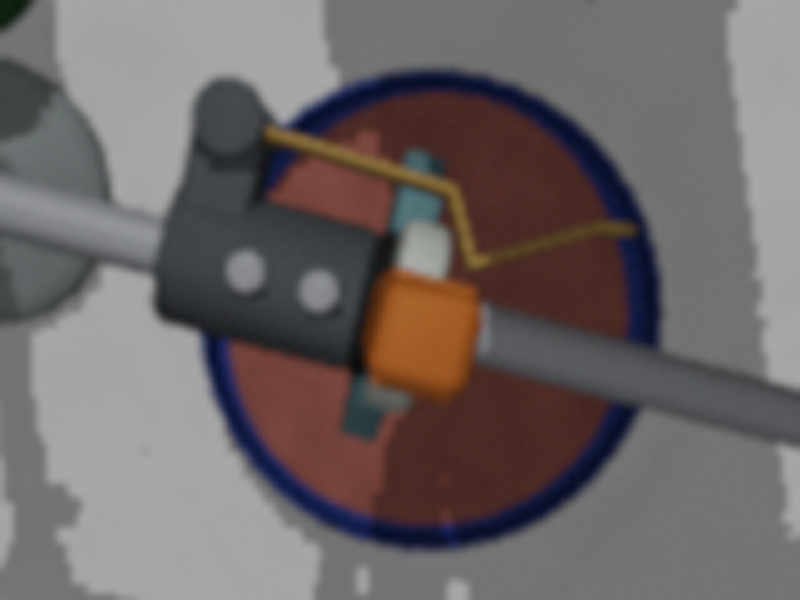

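```bash
python3 - <<'E'
from cell import env,job
print(env.get_state()['time'],env.get_state()['force']);job.job_done()
E
```

```text
58.6333 [ 0.69613784  0.47431745 -0.30025818]
the job is handed in; nothing more can be done
```

I slid the carrier round both bends, past the catch and up to the stop, then released it, and handed the job in at 58.6 s. The last picture shows it hanging square against the stop's rubber face, with the catch in its closed position behind it.

- **Route:** I gripped the small orange tab on the rod, not the larger carrier lying on the table. I felt for the rod sideways on each run. That showed the camera-based path was about 2 mm off, and I corrected for it.
- **Forces:** Wrist readings along the rod and sideways peaked at about 5 N, both when I tested the rod's sides and at the catch and stop. Vertical readings reached 7.5 N, on the first run.
- **Second release:** After the first release I doubted a gap of a millimetre or more at the stop, so I nudged the carrier with the closed fingers. That turned it about 14° and left it slightly off the stop. I then gripped it again square and pushed it to contact (about 3.5 N). I eased the push to about 0.5 N, lowered the carrier onto the rod and let go.
- **Last checks:** The ring's front edge measures about 1 mm from the stop's face, close to what this view can resolve. An earlier view from behind had put that gap at 3 to 4 mm, but the overhead view and the position where it touched the stop disagree with that. I last measured the catch as closed after the first release; after the second I judged it only from the picture. The jar and lid look unmoved, but I didn't measure them.

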